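# Deal bearings round-robin into parts bins

### The arm

A 7-joint arm with a two-finger parallel gripper is mounted at the origin on the work surface. World frame = base frame: x ahead of the robot, y to its left, z up, the work surface at z = 0. Lengths are in m, angles in rad, forces in N, time in s.
With the tool pointing down it reaches from about 0.35 to 0.9 m from the base axis. Payload 8.1 kg.
Tool frame: the origin (TCP) lies midway between the tips of the shut fingers; the grasp point (between the pads) lies 19 mm behind it (bot.tcp_to_grasp is the distance from the TCP to the grasp point, in m); y points along the fingers, x is the direction in which the jaws open and shut, and the axes are right-handed (so a half turn about y gives the same grasp; the last joint's range is limited). The gripper opens to 92 mm and grips with 3 to 60 N. Pads are 19 mm wide; open, the fingers measure 130 mm over their backs; the gripper's body (75 mm by 190 mm) begins 47 mm behind the grasp point.
Start: joints at [-1.427, 0.434, 0.025, 1.573, -0.012, 1.134, -0.075], TCP at [0.153, 0.606, 0.227] pointing down, gripper open.
Joint ranges: [-2.62, 2.62], [-0.44, 2.09], [-1.27, 1.32], [0.08, 2.57], [-1.32, 4.46], [0.12, 2], [-2.74, 2.74]. Speed limits (rad/s): [2.22, 2.22, 3.01, 3.01, 3.14, 3.14, 3.14].

### API

Orientations are given as a unit quaternion [w, x, y, z].
In Python, from bench import status, capture, get_calibration, order, bot gives the robot as it stands.
- The arm moves only by the tool move_arm, never from a script. Its argument "steps" is a list that holds one entry, the list of rows, each a list of 6 numbers: the shift along the world's x, y, z in m, then the turn, a rotation vector about the world's x, y, z in rad. In form: [[[dx, dy, dz, ax, ay, az], ...]]. A call has exactly 8 rows; each row shifts and turns the commanded pose from where the row before left it; what a row does not reach is not made up. A row lasts 1/10 s, in which the tool goes at most 50 mm and 8.59 degrees, less where a joint would pass 70% of its speed; a pose out of reach is approached as far as the arm can. A call is refused whole if a number of a shift passes 0.05 or a number of a turn 0.15, either way. A call with a gripper value outside its range is refused whole. "gripper" is the closure in counts, from 0 (fully open) to 255 (shut), set as the call begins (left out, the last holds). The fingers move at their own pace and stop on an object; "squeeze" is the grip in N (left out, the last holds). Time passes only in rows, so rows that do not move let the fingers close, or fill a call up. It gives the time, the measured TCP pose, the force and the opening at its end, in the units of the state.
- status.observe(): the state, without advancing time (a new reading comes with each control period).
- capture(name): name is "side" or "top" or "wrist"; returns (picture, depth): 384x512x3 uint8, blue, green, red; 384x512 float32, m along the optical axis (not along the pixel's ray), 0 where there is no reading.
- get_calibration(name): a dict with "mtx" (3x3 intrinsics, pixels), "extrinsics" (4x4, takes a point from camera to world coordinates); the wrist camera has in their place "T_tool_cam" (4x4, takes a point from camera to tool coordinates, whose origin is the TCP and whose axes are the tool frame's). Camera axes: x right, y up, looking along -z (the intrinsics and any distortion apply to the point x, -y, -z); pixel columns grow to the right and rows downward; lengths in m; the calibration is good to about 2 mm. A picture is of the moment at which its call begins: read the wrist's pose just before it. get_calibration takes no time and is no camera call.
- order.close_job(): hands the job in, once; it reports no verdict.
The state is a dict: "time": time; "joints": joint angles; "qvel": joint speeds; "joint_torque": joint torques, N m; "tool_pos": TCP position; "eef_rot": TCP orientation; "ft_force": force on the tool from outside, world axes, zero at the start; "wrist_torque": the same for the moment, N m; "opening": opening from 0.0 (shut) to 1.0 (fully open).
Only numpy, scipy, OpenCV 4.12 (cv2) and the standard library are available. Lean on these libraries where they do the work, as an engineer would, in place of code of your own. Each camera call takes 0.05 s, during which the arm holds its last target. There are 200 camera calls.

### The job

Deal the six bearings from the deck into the three blue bins in rounds: first one bearing into every bin, and only then a second one into every bin, so that each bin ends with two. Slide them over the deck's far edge so that they drop in; do not lift them, and leave the oil can, the carton and the wrench where they are.

Things in the scene. Friction and masses are not known exactly. Their poses are not given: they have to be found in the camera images.
- deck: fixed flat board with a smooth grey top, 220 mm deep (x), 480 mm wide (y), top 32 mm above the bench, no rims. Origin at the centre of its underside, on the bench; its x axis points away from the robot, towards the bins. The far edge, at x = +110 mm, is where the bins stand
- bearing1: sealed ball bearing, a steel disc: outer diameter 52 mm, 15 mm thick, 0.15 kg, flat faces with a black seal and a black plug in the bore (no open hole). Origin at its centre, z along its axis. It starts lying flat and loose on the deck, in the far row (nearer the bins), about 45 mm from the far edge, of three bearings; all six bearings are alike, at least 25 mm clear of each other
- bearing2: sealed ball bearing, a steel disc: outer diameter 52 mm, 15 mm thick, 0.15 kg, flat faces with a black seal and a black plug in the bore (no open hole). Origin at its centre, z along its axis. It starts lying flat and loose on the deck, in the far row (nearer the bins), about 45 mm from the far edge, of three bearings; all six bearings are alike, at least 25 mm clear of each other
- bearing3: sealed ball bearing, a steel disc: outer diameter 52 mm, 15 mm thick, 0.15 kg, flat faces with a black seal and a black plug in the bore (no open hole). Origin at its centre, z along its axis. It starts lying flat and loose on the deck, in the far row (nearer the bins), about 45 mm from the far edge, of three bearings; all six bearings are alike, at least 25 mm clear of each other
- bearing4: sealed ball bearing, a steel disc: outer diameter 52 mm, 15 mm thick, 0.15 kg, flat faces with a black seal and a black plug in the bore (no open hole). Origin at its centre, z along its axis. It starts lying flat and loose on the deck, in the near row (nearer the robot), about 160 mm from the far edge, of three bearings; all six bearings are alike, at least 25 mm clear of each other
- bearing5: sealed ball bearing, a steel disc: outer diameter 52 mm, 15 mm thick, 0.15 kg, flat faces with a black seal and a black plug in the bore (no open hole). Origin at its centre, z along its axis. It starts lying flat and loose on the deck, in the near row (nearer the robot), about 160 mm from the far edge, of three bearings; all six bearings are alike, at least 25 mm clear of each other
- bearing6: sealed ball bearing, a steel disc: outer diameter 52 mm, 15 mm thick, 0.15 kg, flat faces with a black seal and a black plug in the bore (no open hole). Origin at its centre, z along its axis. It starts lying flat and loose on the deck, in the near row (nearer the robot), about 160 mm from the far edge, of three bearings; all six bearings are alike, at least 25 mm clear of each other
- bin_left: the leftmost (+y) of three alike blue open-topped bins fixed against the deck's far edge, 4 to 36 mm apart. 160 mm long (x), 130 wide (y), walls 4, floor 3. Origin: centre of its underside, on the bench. The front wall (x = -80 mm, at the deck's edge) is 28 mm high, 4 mm below the deck's top, as are the sides next to it; from x = -55 to -5 mm the sides rise to 75 mm, the back's height
- bin_middle: the middle of three alike blue open-topped bins fixed against the deck's far edge, 4 to 36 mm apart. 160 mm long (x), 130 wide (y), walls 4, floor 3. Origin: centre of its underside, on the bench. The front wall (x = -80 mm, at the deck's edge) is 28 mm high, 4 mm below the deck's top, as are the sides next to it; from x = -55 to -5 mm the sides rise to 75 mm, the back's height
- bin_right: the rightmost (-y) of three alike blue open-topped bins fixed against the deck's far edge, 4 to 36 mm apart. 160 mm long (x), 130 wide (y), walls 4, floor 3. Origin: centre of its underside, on the bench. The front wall (x = -80 mm, at the deck's edge) is 28 mm high, 4 mm below the deck's top, as are the sides next to it; from x = -55 to -5 mm the sides rise to 75 mm, the back's height
- bin_left_mid (a point): middle point of bin_left: 15 mm above the bench over its origin, that is 80 mm beyond the deck's far edge
- bin_middle_mid (a point): middle point of bin_middle: 15 mm above the bench over its origin, that is 80 mm beyond the deck's far edge
- bin_right_mid (a point): middle point of bin_right: 15 mm above the bench over its origin, that is 80 mm beyond the deck's far edge
- oil_can: bystander: upright red oil can, 66 mm in diameter, 130 mm high, on the bench at the left of the deck; origin at the centre of its underside
- carton: bystander: cardboard carton 90 x 70 x 60 mm high, on the bench at the right of the deck; origin at the centre of its underside
- wrench: bystander: steel wrench 180 mm long, lying on the bench at the left of the deck, nearer the robot than the oil can; origin under its middle
Mind the look-alikes: they are no part of the job. What is shaped like the bin_left but yellow is not meant. What is shaped like the bearing5 but orange is not meant.

How it is judged:
On the way:
1. first round dealt: every bin holds a bearing while the other three bearings still lie on the deck (distance between any of bearing1, bearing2, bearing3, bearing4, bearing5, bearing6 and bin_left_mid below 0.078 m and distance between any of bearing1, bearing2, bearing3, bearing4, bearing5, bearing6 and bin_middle_mid below 0.078 m and distance between any of bearing1, bearing2, bearing3, bearing4, bearing5, bearing6 and bin_right_mid below 0.078 m and not (height (world z) of each of bearing1, bearing2, bearing3, bearing4 below 0.0385 m or height (world z) of each of bearing1, bearing2, bearing3, bearing5 below 0.0385 m or height (world z) of each of bearing1, bearing2, bearing3, bearing6 below 0.0385 m or height (world z) of each of bearing1, bearing2, bearing4, bearing5 below 0.0385 m or height (world z) of each of bearing1, bearing2, bearing4, bearing6 below 0.0385 m or height (world z) of each of bearing1, bearing2, bearing5, bearing6 below 0.0385 m or height (world z) of each of bearing1, bearing3, bearing4, bearing5 below 0.0385 m or height (world z) of each of bearing1, bearing3, bearing4, bearing6 below 0.0385 m or height (world z) of each of bearing1, bearing3, bearing5, bearing6 below 0.0385 m or height (world z) of each of bearing1, bearing4, bearing5, bearing6 below 0.0385 m or height (world z) of each of bearing2, bearing3, bearing4, bearing5 below 0.0385 m or height (world z) of each of bearing2, bearing3, bearing4, bearing6 below 0.0385 m or height (world z) of each of bearing2, bearing3, bearing5, bearing6 below 0.0385 m or height (world z) of each of bearing2, bearing4, bearing5, bearing6 below 0.0385 m or height (world z) of each of bearing3, bearing4, bearing5, bearing6 below 0.0385 m)), for 0.2 s.
At the end, for the whole second after the job is handed in: each of the three bins holds two of the six bearings, at rest: the centre of each bearing is within 78 mm of its bin's middle point and less than 36 mm above the bench ((distance between each of bearing1, bearing2 and bin_left_mid below 0.078 m or distance between each of bearing1, bearing3 and bin_left_mid below 0.078 m or distance between each of bearing1, bearing4 and bin_left_mid below 0.078 m or distance between each of bearing1, bearing5 and bin_left_mid below 0.078 m or distance between each of bearing1, bearing6 and bin_left_mid below 0.078 m or distance between each of bearing2, bearing3 and bin_left_mid below 0.078 m or distance between each of bearing2, bearing4 and bin_left_mid below 0.078 m or distance between each of bearing2, bearing5 and bin_left_mid below 0.078 m or distance between each of bearing2, bearing6 and bin_left_mid below 0.078 m or distance between each of bearing3, bearing4 and bin_left_mid below 0.078 m or distance between each of bearing3, bearing5 and bin_left_mid below 0.078 m or distance between each of bearing3, bearing6 and bin_left_mid below 0.078 m or distance between each of bearing4, bearing5 and bin_left_mid below 0.078 m or distance between each of bearing4, bearing6 and bin_left_mid below 0.078 m or distance between each of bearing5, bearing6 and bin_left_mid below 0.078 m) and (distance between each of bearing1, bearing2 and bin_middle_mid below 0.078 m or distance between each of bearing1, bearing3 and bin_middle_mid below 0.078 m or distance between each of bearing1, bearing4 and bin_middle_mid below 0.078 m or distance between each of bearing1, bearing5 and bin_middle_mid below 0.078 m or distance between each of bearing1, bearing6 and bin_middle_mid below 0.078 m or distance between each of bearing2, bearing3 and bin_middle_mid below 0.078 m or distance between each of bearing2, bearing4 and bin_middle_mid below 0.078 m or distance between each of bearing2, bearing5 and bin_middle_mid below 0.078 m or distance between each of bearing2, bearing6 and bin_middle_mid below 0.078 m or distance between each of bearing3, bearing4 and bin_middle_mid below 0.078 m or distance between each of bearing3, bearing5 and bin_middle_mid below 0.078 m or distance between each of bearing3, bearing6 and bin_middle_mid below 0.078 m or distance between each of bearing4, bearing5 and bin_middle_mid below 0.078 m or distance between each of bearing4, bearing6 and bin_middle_mid below 0.078 m or distance between each of bearing5, bearing6 and bin_middle_mid below 0.078 m) and (distance between each of bearing1, bearing2 and bin_right_mid below 0.078 m or distance between each of bearing1, bearing3 and bin_right_mid below 0.078 m or distance between each of bearing1, bearing4 and bin_right_mid below 0.078 m or distance between each of bearing1, bearing5 and bin_right_mid below 0.078 m or distance between each of bearing1, bearing6 and bin_right_mid below 0.078 m or distance between each of bearing2, bearing3 and bin_right_mid below 0.078 m or distance between each of bearing2, bearing4 and bin_right_mid below 0.078 m or distance between each of bearing2, bearing5 and bin_right_mid below 0.078 m or distance between each of bearing2, bearing6 and bin_right_mid below 0.078 m or distance between each of bearing3, bearing4 and bin_right_mid below 0.078 m or distance between each of bearing3, bearing5 and bin_right_mid below 0.078 m or distance between each of bearing3, bearing6 and bin_right_mid below 0.078 m or distance between each of bearing4, bearing5 and bin_right_mid below 0.078 m or distance between each of bearing4, bearing6 and bin_right_mid below 0.078 m or distance between each of bearing5, bearing6 and bin_right_mid below 0.078 m) and height (world z) of each of bearing1, bearing2, bearing3, bearing4, bearing5, bearing6 below 0.036 m and linear speed of each of bearing1, bearing2, bearing3, bearing4, bearing5, bearing6 below 0.03 m/s); the robot touches nothing.
It fails at once if a bearing is lifted: its centre rises more than 40 mm above where it lay on the deck (height (world z) of any of bearing1, bearing2, bearing3, bearing4, bearing5, bearing6 above 0.0795 m).
It fails at once if a bystander (oil can, carton, wrench) is moved by more than 30 mm (distance of any of oil_can, carton, wrench from where it was at the start of the episode above 0.03 m).
It also fails if it takes over 64 s, if anything falls off the work surface, if the arm or the gripper's body presses on something with over 40 N, if the wrist force passes 120 N, or if a joint passes its speed limit or range.

## Working session

There is one attempt and no reset: what is moved stays moved. The work goes in short steps, Python scripts to look and compute and a tool call to move; the robot and the scene stay as the last step left them, time stands still between calls to the robot, and variables do not carry over. Pictures are saved under pics/ and viewed, about 8 in all and at most 12, crops included, and the job is handed in when it is done.

Besides the shell and the picture viewer there is one more tool, called after "Call:" as name(argument=value, ...), one argument or row to a line, values as JSON. move_arm: Moves the arm, as the interface text tells. Its arguments: {"type":"object","properties":{"steps":{"type":"array","items":{"type":"array","items":{"type":"array","items":{"type":"number"}}}},"gripper":{"type":"number"},"squeeze":{"type":"number"}},"required":["steps"]}

```bash
mkdir -p pics; cat > h.py <<'E'
import numpy as np,cv2
from bench import status,capture,get_calibration,order,bot
def ray(name,uv,z):
    c=get_calibration(name);K=np.array(c['mtx']);T=np.array(c['extrinsics'])
    d=np.atleast_2d(uv).astype(float)
    dist=c.get('dist',c.get('distortion'))
    p=cv2.undistortPoints(d.reshape(-1,1,2),K,None if dist is None else np.array(dist,float)).reshape(-1,2)
    v=np.c_[p[:,0],-p[:,1],-np.ones(len(p))]@T[:3,:3].T
    o=T[:3,3]; s=(z-o[2])/v[:,2]
    return o+s[:,None]*v
E
python3 - <<'E'
from h import *
s=status.observe();print({k:np.round(v,3) for k,v in s.items()})
for n in ['top','side']:
    im,d=capture(n);cv2.imwrite(f'pics/{n}0.png',im);np.save(f'{n}0.npy',im);np.save(f'{n}d0.npy',d);c=get_calibration(n);print(c)
E
```

```text
{'time': np.float64(0.0), 'joints': array([-1.427,  0.435,  0.025,  1.574, -0.012,  1.134, -0.075]), 'qvel': array([-0.002, -0.   , -0.   ,  0.002,  0.001, -0.002, -0.001]), 'joint_torque': array([ 1.0000e-03, -6.6788e+01,  9.8600e-01, -3.1445e+01, -6.1000e-02,
        4.3000e-02,  0.0000e+00]), 'tool_pos': array([0.153, 0.606, 0.226]), 'eef_rot': array([-0.557,  0.558,  0.434, -0.435]), 'ft_force': array([-0.207,  1.   , -0.566]), 'wrist_torque': array([-0.027,  0.024,  0.042]), 'opening': np.float64(1.001)}
{'mtx': array([[482.08046468,   0.        , 251.51813919],
       [  0.        , 482.08046468, 187.94552783],
       [  0.        ,   0.        ,   1.        ]]), 'extrinsics': array([[ 0.00986286,  0.98089023, -0.19431181,  0.21441901],
       [-0.99986795,  0.00716424, -0.01458596, -0.00853676],
       [-0.01291512,  0.19443001,  0.98083137,  1.48514195],
       [ 0.        ,  0.        ,  0.        ,  1.        ]])}
{'mtx': array([[403.66341434,   0.        , 255.77635014],
       [  0.        , 403.66341434, 187.47420234],
       [  0.        ,   0.        ,   1.        ]]), 'extrinsics': array([[-0.98263773,  0.11106226, -0.14862123,  0.3594221 ],
       [-0.18417595, -0.68067113,  0.70905996,  0.77229183],
       [-0.02241238,  0.72412152,  0.68930814,  0.84683861],
       [ 0.        ,  0.        ,  0.        ,  1.        ]])}
```

View pics/top0.png

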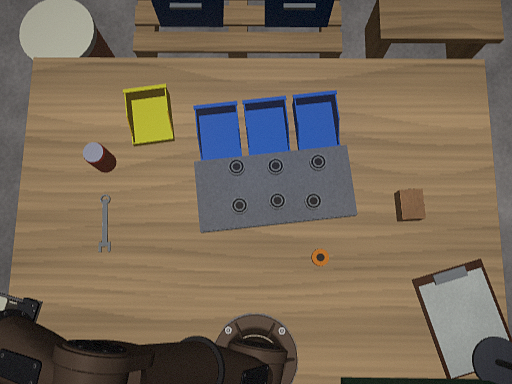

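View pics/side0.png

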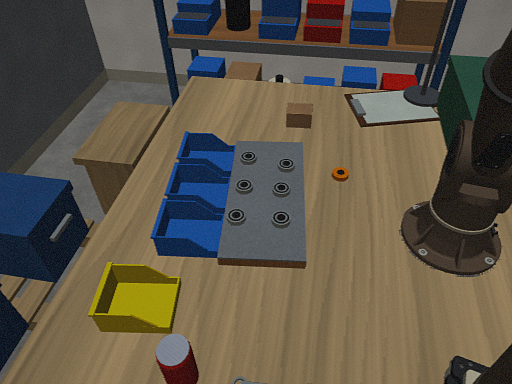

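The top view shows the deck with bearings at px (236,166), (275,166), (318,161) in the far row and (239,205), (277,200), (313,200) in the near row. The blue bins sit above it. The arm is at the left and does not block the view; the yellow bin and the orange ring are the look-alikes.

```bash
cat > m.py <<'E'
from h import *
from scipy.spatial.transform import Rotation as R
im=np.load('top0.npy');hsv=cv2.cvtColor(im,cv2.COLOR_BGR2HSV)
x0,y0,x1,y1=180,80,370,245
roi=np.zeros(im.shape[:2],np.uint8);roi[y0:y1,x0:x1]=1
blue=((cv2.inRange(hsv,(105,120,40),(130,255,255))>0)&(roi>0))
wood=cv2.inRange(hsv,(5,50,60),(30,255,255))>0
g=((hsv[...,1]<60)&(roi>0)&~blue).astype(np.uint8)
g=cv2.morphologyEx(g,cv2.MORPH_CLOSE,np.ones((9,9)));g=cv2.morphologyEx(g,cv2.MORPH_OPEN,np.ones((5,5)))
cs,_=cv2.findContours(g,cv2.RETR_EXTERNAL,cv2.CHAIN_APPROX_NONE);c=max(cs,key=cv2.contourArea)
W=ray('top',c[:,0],.032)[:,:2]
r=cv2.minAreaRect((W*1000).astype(np.float32));print('deck rect',r)
ctr=np.array(r[0])/1000
a=r[2]; 
if r[1][0]>r[1][1]: a-=90
a=(a+90)%180-90; th=np.radians(a);print('yaw',a)
ex=np.array([np.cos(th),np.sin(th)]);ey=np.array([-ex[1],ex[0]])
D=lambda P:np.c_[(P-ctr)@ex,(P-ctr)@ey]
# bearings: non deck-coloured blobs
gray=cv2.cvtColor(im,cv2.COLOR_BGR2GRAY);big=cv2.resize(gray,None,fx=4,fy=4,interpolation=cv2.INTER_CUBIC)
for u,v in [(236,166),(275,166),(318,161),(239,205),(277,200),(313,200)]:
    p=big[(v-14)*4:(v+14)*4,(u-14)*4:(u+14)*4]
    h=cv2.HoughCircles(p,cv2.HOUGH_GRADIENT,1,200,param1=120,param2=8,minRadius=24,maxRadius=42)
    if h is None: print('none');continue
    q=h[0,0];uv=np.array([[(q[0]+.5)/4-.5+u-14,(q[1]+.5)/4-.5+v-14]])
    w=ray('top',uv,.047)[:,:2];print('bearing',uv.round(1),q[2]/4,w.round(4),D(w).round(4))
ys,xs=np.nonzero(blue);P=D(ray('top',np.c_[xs,ys],.028)[:,:2])
for lo,hi in [(.112,.12),(.12,.128)]:
    s=np.sort(P[(P[:,0]>lo)&(P[:,0]<hi)][:,1]);k=np.nonzero(np.diff(s)>.0045)[0]
    print('bins',[(round(t[0],4),round(t[-1],4)) for t in np.split(s,k+1)])
print('axes',ex,ey,'edge centre',ctr+.11*ex)
s=status.observe()
q=s['eef_rot'];print(R.from_quat(np.r_[q[1:],q[0]]).as_matrix().round(3))
E
python3 m.py
```

```text
deck rect ((594.9588623046875, -45.881744384765625), (408.79315185546875, 481.0389709472656), 6.783745765686035)
yaw 6.783745765686035
bearing [[236. 166.]] 6.825 [[0.5677 0.0612]] [[-0.0144  0.1095]]
bearing [[274.8 165.8]] 7.425 [[ 0.5693 -0.0577]] [[-0.0269 -0.0087]]
bearing [[317.8 161. ]] 6.875 [[ 0.5851 -0.1897]] [[-0.0267 -0.1416]]
bearing [[239. 205.]] 6.95 [[0.4465 0.0502]] [[-0.1361  0.1129]]
bearing [[277.2 200. ]] 6.75 [[ 0.4627 -0.0653]] [[-0.1336 -0.0037]]
bearing [[313.2 200.2]] 6.925 [[ 0.4628 -0.174 ]] [[-0.1464 -0.1116]]
bins [(np.float64(-0.2285), np.float64(-0.2275)), (np.float64(-0.2123), np.float64(-0.097)), (np.float64(-0.0911), np.float64(-0.088)), (np.float64(-0.0656), np.float64(0.0655)), (np.float64(0.0903), np.float64(0.2117)), (np.float64(0.2208), np.float64(0.2211))]
bins [(np.float64(-0.2294), np.float64(-0.2254)), (np.float64(-0.2169), np.float64(-0.2169)), (np.float64(-0.2101), np.float64(-0.0884)), (np.float64(-0.0668), np.float64(-0.0629)), (np.float64(-0.057), np.float64(0.0645)), (np.float64(0.0896), np.float64(0.2137)), (np.float64(0.22), np.float64(0.2205))]
axes [0.99299906 0.11812227] [-0.11812227  0.99299906] edge centre [ 0.70418876 -0.03288829]
[[ 0.244 -0.    -0.97 ]
 [ 0.97  -0.001  0.244]
 [-0.001 -1.    -0.   ]]
```

```bash
cat >> m.py <<'E'
print('-----')
f=[]
for u in range(200,340):
    col=np.nonzero((hsv[:,u,1]>100)&(hsv[:,u,0]>100)&(hsv[:,u,0]<135)&(roi[:,u]>0))[0]
    if len(col)>5: f.append((u,col.max()+.5))
E_=D(ray('top',f,.032)[:,:2]);print('edge x_d',np.percentile(E_[:,0],[5,25,50,75,95]).round(4))
e=np.median(E_[:,0])
nb=[]
for u in range(210,350):
    col=np.nonzero(hsv[150:245,u,1]<60)[0]
    if len(col): nb.append((u,150+col.max()+.5))
N=D(ray('top',nb,.032)[:,:2]);print('near x_d',np.percentile(N[:,0],[5,25,50,75,95]).round(4))
b=(hsv[...,1]>100)&(hsv[...,0]>100)&(hsv[...,0]<135)&(roi>0)
ys,xs=np.nonzero(b);P=D(ray('top',np.c_[xs,ys],.028)[:,:2])
for lo,hi in [(.004,.012),(.01,.02)]:
    s=np.sort(P[(P[:,0]>e+lo)&(P[:,0]<e+hi)][:,1]);k=np.nonzero(np.diff(s)>.0045)[0]
    print('bins',[(round(float(t[0]),4),round(float(t[-1]),4)) for t in np.split(s,k+1)])
E
python3 m.py|sed -n '/---/,$p'
```

```text
-----
edge x_d [-0.0075  0.0186  0.0195  0.0205  0.0685]
near x_d [-0.2054 -0.2048 -0.2041 -0.2033 -0.2027]
bins [(-0.2189, -0.0889), (-0.061, 0.0656), (0.0901, 0.2163)]
bins [(-0.2198, -0.2158), (-0.2105, -0.0893), (-0.0622, 0.0649), (0.0894, 0.2185)]
```

Edge and bin centres are found (deck frame: left +0.154, middle +0.002, right −0.154). I'll push with two half-open fingers used as a cradle, starting with the far-left bearing, which is offset 45 mm.

Call:
move_arm(
  steps=[
    [[0.027, -0.041, 0, 0, 0, 0.1], [0.027, -0.041, 0, 0, 0, 0.1], [0.027, -0.041, 0, 0, 0, 0.1], [0.027, -0.041, 0, 0, 0, 0.1], [0.027, -0.041, 0, 0, 0, 0.1], [0.027, -0.041, 0, 0, 0, 0.1], [0.027, -0.041, 0, 0, 0, 0.1], [0.027, -0.041, 0, 0, 0, 0.1]],
  ],
  gripper=155,
)

```text
time: 0.9
tool_pos: [0.3693, 0.2761, 0.2267]
eef_rot: [-0.343, 0.343, 0.618, -0.618]
ft_force: [1.8, -0.4, -0.2]
opening: 0.405
```

Call:
move_arm(
  steps=[
    [[0.02, -0.03, -0.014, 0, 0, 0], [0.02, -0.03, -0.014, 0, 0, 0], [0.02, -0.03, -0.014, 0, 0, 0], [0.02, -0.03, -0.014, 0, 0, 0], [0.02, -0.03, -0.014, 0, 0, 0], [0.02, -0.03, -0.014, 0, 0, 0], [0.02, -0.03, -0.014, 0, 0, 0], [0.02, -0.03, -0.014, 0, 0, 0]],
  ],
)

```text
time: 1.7
tool_pos: [0.5292, 0.0368, 0.1139]
eef_rot: [0.345, -0.344, -0.617, 0.618]
ft_force: [0.5, 1.3, 0.2]
opening: 0.394
```

```bash
cat > st.py <<'E'
from h import *
from scipy.spatial.transform import Rotation as R
s=status.observe();q=s['eef_rot'];M=R.from_quat(np.r_[q[1:],q[0]]).as_matrix()
print(s['time'],s['tool_pos'].round(4),'jaw deg',np.degrees(np.arctan2(M[1,0],M[0,0])).round(1),'tooly',M[:,1].round(3),'op',s['opening']*92,s['ft_force'].round(1))
E
python3 st.py
```

```text
1.7 [0.5292 0.0368 0.1139] jaw deg 121.7 tooly [-0. -0. -1.] op 36.23981280865837 [0.5 1.3 0.2]
```

Call:
move_arm(
  steps=[
    [[0, 0, -0.025, 0, 0, 0], [0, 0, -0.025, 0, 0, 0], [0, 0, -0.018, 0, 0, 0], [0, 0, -0.01, 0, 0, 0], [0, 0, 0, 0, 0, 0], [0.0078, 0.0048, 0, 0, 0, 0], [0.0078, 0.0048, 0, 0, 0, 0], [0.0056, 0.0083, 0, 0, 0, 0]],
  ],
)

```text
time: 2.5
tool_pos: [0.5517, 0.0563, 0.0377]
eef_rot: [-0.344, 0.345, 0.618, -0.617]
ft_force: [-0.7, -1.4, 1.6]
opening: 0.392
```

Call:
move_arm(
  steps=[
    [[0.0056, 0.0083, 0, 0, 0, 0], [0.0056, 0.0083, 0, 0, 0, 0], [0.0056, 0.0083, 0, 0, 0, 0], [0.0092, 0.0028, 0, 0, 0, 0], [0.0092, 0.0028, 0, 0, 0, 0], [0.0092, 0.0028, 0, 0, 0, 0], [0.0092, 0.0028, 0, 0, 0, 0], [0.0092, 0.0028, 0, 0, 0, 0]],
  ],
)

```text
time: 3.3
tool_pos: [0.6131, 0.0947, 0.0367]
eef_rot: [0.345, -0.344, -0.617, 0.618]
ft_force: [-3.0, -1.2, 4.6]
opening: 0.397
```

Call:
move_arm(
  steps=[
    [[0.0092, 0.0028, 0, 0, 0, 0], [0.0092, 0.0028, 0, 0, 0, 0], [0, 0, 0, 0, 0, 0], [0, 0, 0, 0, 0, 0], [0, 0, 0, 0, 0, 0], [0, 0, 0.02, 0, 0, 0], [0, 0, 0.03, 0, 0, 0], [0, 0, 0.01, 0, 0, 0]],
  ],
)

```text
time: 4.1
tool_pos: [0.6325, 0.1006, 0.0995]
eef_rot: [-0.343, 0.346, 0.618, -0.617]
ft_force: [0.6, -0.1, -0.5]
opening: 0.395
```

```bash
cat > v.py <<'E'
import sys
from h import *
n=sys.argv[1]
a=capture('top')[0][75:245,170:370];b=capture('side')[0][110:275,140:340]
cv2.imwrite(f'pics/{n}.png',np.hstack([cv2.resize(a,(400,340)),cv2.resize(b,(400,340))]))
E
python3 v.py p1; python3 st.py
```

```text
4.2 [0.6322 0.1006 0.0984] jaw deg 121.7 tooly [ 0.003  0.001 -1.   ] op 35.97078621149653 [ 0.3  0.7 -1.1]
```

View pics/p1.png

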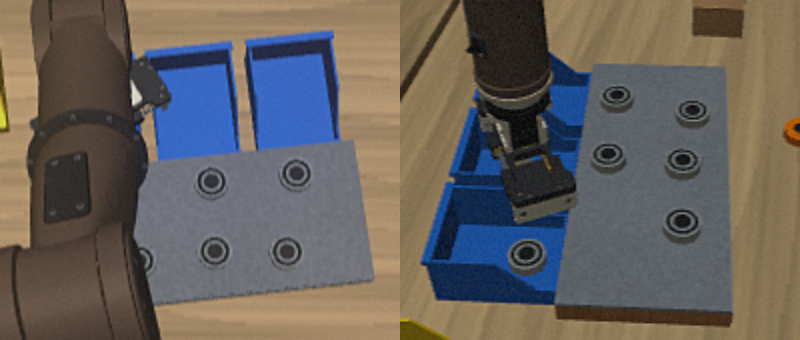

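The bearing lies flat in the left bin (right half of the picture, px (525,255)). I'll do the other two far bearings the same way.

Call:
move_arm(
  steps=[
    [[-0.0136, -0.0204, 0, 0, 0, -0.0545], [-0.0136, -0.0204, 0, 0, 0, -0.0545], [-0.0136, -0.0204, 0, 0, 0, -0.0545], [-0.0136, -0.0204, 0, 0, 0, -0.0545], [-0.0136, -0.0204, 0, 0, 0, -0.0545], [-0.0136, -0.0204, 0, 0, 0, -0.0545], [-0.0136, -0.0204, 0, 0, 0, -0.0545], [-0.0136, -0.0204, 0, 0, 0, -0.0545]],
  ],
)

```text
time: 5.0
tool_pos: [0.5208, -0.0636, 0.0957]
eef_rot: [0.471, -0.47, -0.527, 0.528]
ft_force: [0.8, -0.5, -0.4]
opening: 0.393
```

Call:
move_arm(
  steps=[
    [[0, 0, -0.025, 0, 0, 0], [0, 0, -0.02, 0, 0, 0], [0, 0, -0.015, 0, 0, 0], [0, 0, -0.002, 0, 0, 0], [0.0095, 0.0019, 0, 0, 0, 0], [0.0095, 0.0019, 0, 0, 0, 0], [0.0095, 0.0019, 0, 0, 0, 0], [0.0095, 0.0019, 0, 0, 0, 0]],
  ],
)

```text
time: 5.8
tool_pos: [0.5615, -0.0548, 0.0353]
eef_rot: [-0.47, 0.47, 0.529, -0.528]
ft_force: [-1.3, -0.7, 0.6]
opening: 0.391
```

Call:
move_arm(
  steps=[
    [[0.0095, 0.0019, 0, 0, 0, 0], [0.0095, 0.0019, 0, 0, 0, 0], [0.0095, 0.0019, 0, 0, 0, 0], [0.0095, 0.0019, 0, 0, 0, 0], [0.0095, 0.0019, 0, 0, 0, 0], [0.0095, 0.0019, 0, 0, 0, 0], [0.0095, 0.0019, 0, 0, 0, 0], [0.0095, 0.0019, 0, 0, 0, 0]],
  ],
)

```text
time: 6.6
tool_pos: [0.6369, -0.0398, 0.0347]
eef_rot: [0.47, -0.47, -0.528, 0.528]
ft_force: [-3.1, 0.0, 1.5]
opening: 0.392
```

Call:
move_arm(
  steps=[
    [[0.0095, 0.0019, 0, 0, 0, 0], [0, 0, 0, 0, 0, 0], [0, 0, 0, 0, 0, 0], [0, 0, 0, 0, 0, 0], [0, 0, 0, 0, 0, 0], [0, 0, 0.02, 0, 0, 0], [0, 0, 0.03, 0, 0, 0], [0, 0, 0.01, 0, 0, 0]],
  ],
)

```text
time: 7.4
tool_pos: [0.6473, -0.0384, 0.0976]
eef_rot: [-0.469, 0.471, 0.529, -0.527]
ft_force: [0.9, -0.6, -0.4]
opening: 0.39
```

Call:
move_arm(
  steps=[
    [[-0.0135, -0.0196, 0, 0, 0, 0], [-0.0135, -0.0196, 0, 0, 0, 0], [-0.0135, -0.0196, 0, 0, 0, 0], [-0.0135, -0.0196, 0, 0, 0, 0], [-0.0135, -0.0196, 0, 0, 0, 0], [-0.0135, -0.0196, 0, 0, 0, 0], [-0.0135, -0.0196, 0, 0, 0, 0], [-0.0135, -0.0196, 0, 0, 0, 0]],
  ],
)

```text
time: 8.2
tool_pos: [0.5371, -0.1955, 0.0946]
eef_rot: [-0.47, 0.47, 0.528, -0.528]
ft_force: [0.3, -0.4, -0.1]
opening: 0.391
```

```bash
python3 v.py p2; python3 st.py
```

```text
8.3 [ 0.5353 -0.1986  0.0948] jaw deg 96.4 tooly [-0.001 -0.002 -1.   ] op 36.06563615006902 [-0.9 -1.1 -0.2]
```

View pics/p2.png

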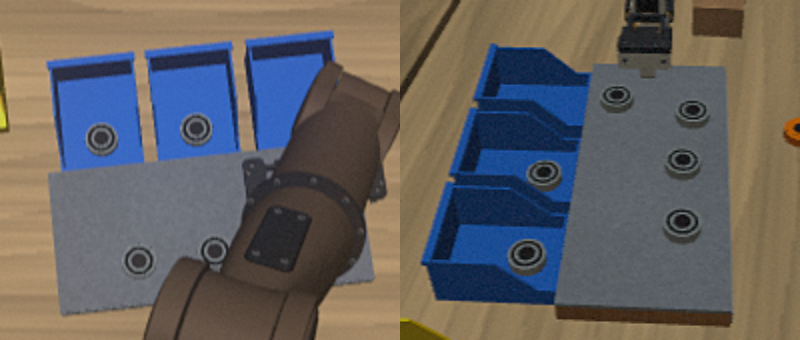

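Both bins hold one. Next is the right one, and then the move over to the near-left bearing.

Call:
move_arm(
  steps=[
    [[0, 0, -0.025, 0, 0, 0], [0, 0, -0.02, 0, 0, 0], [0, 0, -0.012, 0, 0, 0], [0, 0, -0.002, 0, 0, 0], [0.01, 0.0006, 0, 0, 0, 0], [0.01, 0.0006, 0, 0, 0, 0], [0.01, 0.0006, 0, 0, 0, 0], [0.01, 0.0006, 0, 0, 0, 0]],
  ],
)

```text
time: 9.1
tool_pos: [0.5792, -0.1923, 0.0363]
eef_rot: [-0.47, 0.47, 0.529, -0.528]
ft_force: [-2.0, -0.3, 1.4]
opening: 0.392
```

Call:
move_arm(
  steps=[
    [[0.01, 0.0006, 0, 0, 0, 0], [0.01, 0.0006, 0, 0, 0, 0], [0.01, 0.0006, 0, 0, 0, 0], [0.01, 0.0006, 0, 0, 0, 0], [0.01, 0.0006, 0, 0, 0, 0], [0.01, 0.0006, 0, 0, 0, 0], [0.01, 0.0006, 0, 0, 0, 0], [0.01, 0.0006, 0, 0, 0, 0]],
  ],
)

```text
time: 9.9
tool_pos: [0.6584, -0.1877, 0.0357]
eef_rot: [0.47, -0.47, -0.528, 0.528]
ft_force: [-4.4, 0.0, 4.2]
opening: 0.393
```

Call:
move_arm(
  steps=[
    [[0.01, 0.0006, 0, 0, 0, 0], [0, 0, 0, 0, 0, 0], [0, 0, 0, 0, 0, 0], [0, 0, 0, 0, 0, 0], [0, 0, 0, 0, 0, 0], [0, 0, 0.02, 0, 0, 0], [0, 0, 0.03, 0, 0, 0], [0, 0, 0.01, 0, 0, 0]],
  ],
)

```text
time: 10.7
tool_pos: [0.6692, -0.1877, 0.0988]
eef_rot: [-0.469, 0.471, 0.529, -0.528]
ft_force: [0.0, -0.1, 0.6]
opening: 0.39
```

Call:
move_arm(
  steps=[
    [[-0.033, 0.0294, 0, 0, 0, 0], [-0.033, 0.0294, 0, 0, 0, 0], [-0.033, 0.0294, 0, 0, 0, 0], [-0.033, 0.0294, 0, 0, 0, 0], [-0.033, 0.0294, 0, 0, 0, 0], [-0.033, 0.0294, 0, 0, 0, 0], [-0.033, 0.0294, 0, 0, 0, 0], [-0.033, 0.0294, 0, 0, 0, 0]],
  ],
)

```text
time: 11.5
tool_pos: [0.4023, 0.0491, 0.0957]
eef_rot: [-0.47, 0.47, 0.529, -0.528]
ft_force: [0.1, 1.2, 0.5]
opening: 0.394
```

```bash
python3 v.py p3; python3 st.py
```

```text
11.6 [0.3989 0.0513 0.0952] jaw deg 97.0 tooly [-0.004  0.001 -1.   ] op 36.34183410005494 [ 1.5 -1.7  0.7]
```

View pics/p3.png

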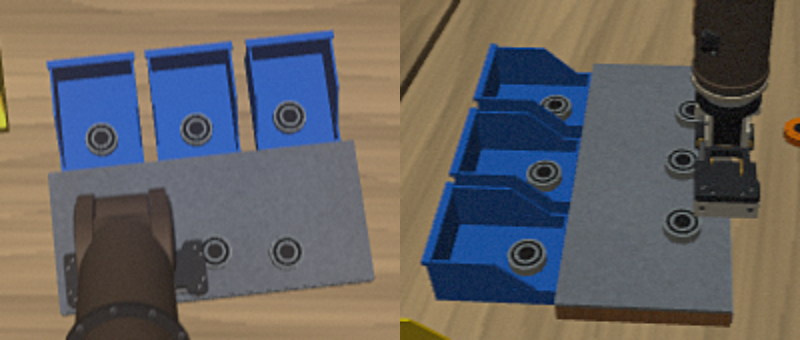

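First round is complete, with one bearing in each bin and three still on the deck. Next is the near-left bearing.

Call:
move_arm(
  steps=[
    [[0, -0.005, -0.025, 0, 0, 0], [0, 0, -0.02, 0, 0, 0], [0, 0, -0.012, 0, 0, 0], [0, 0, -0.002, 0, 0, 0], [0.0134, 0.0036, 0, 0, 0, 0], [0.0134, 0.0036, 0, 0, 0, 0], [0.0134, 0.0036, 0, 0, 0, 0], [0.0134, 0.0036, 0, 0, 0, 0]],
  ],
)

```text
time: 12.4
tool_pos: [0.4582, 0.0574, 0.0372]
eef_rot: [-0.47, 0.47, 0.528, -0.528]
ft_force: [-0.1, -0.5, -1.0]
opening: 0.395
```

Call:
move_arm(
  steps=[
    [[0.0134, 0.0036, 0, 0, 0, 0], [0.0134, 0.0036, 0, 0, 0, 0], [0.0134, 0.0036, 0, 0, 0, 0], [0.0134, 0.0036, 0, 0, 0, 0], [0.0134, 0.0036, 0, 0, 0, 0], [0.0134, 0.0036, 0, 0, 0, 0], [0.0134, 0.0036, 0, 0, 0, 0], [0.0134, 0.0036, 0, 0, 0, 0]],
  ],
)

```text
time: 13.2
tool_pos: [0.5653, 0.0861, 0.0373]
eef_rot: [-0.47, 0.47, 0.528, -0.528]
ft_force: [-1.5, -1.1, -0.2]
opening: 0.392
```

Call:
move_arm(
  steps=[
    [[0.0134, 0.0036, 0, 0, 0, 0], [0.0134, 0.0036, 0, 0, 0, 0], [0.0134, 0.0036, 0, 0, 0, 0], [0.0134, 0.0036, 0, 0, 0, 0], [0.0134, 0.0036, 0, 0, 0, 0], [0.0134, 0.0036, 0, 0, 0, 0], [0, 0, 0, 0, 0, 0], [0, 0, 0, 0, 0, 0]],
  ],
)

```text
time: 14.0
tool_pos: [0.6449, 0.1076, 0.0369]
eef_rot: [0.47, -0.47, -0.528, 0.528]
ft_force: [-0.5, -0.8, -0.3]
opening: 0.395
```

Call:
move_arm(
  steps=[
    [[0, 0, 0.01, 0, 0, 0], [0, 0, 0.02, 0, 0, 0], [0, 0, 0.03, 0, 0, 0], [-0.045, 0, 0, 0, 0, 0], [-0.045, -0.01, 0, 0, 0, 0], [-0.045, -0.02, 0, 0, 0, 0], [-0.045, -0.02, 0, 0, 0, 0], [-0.0, -0.04, 0, 0, 0, 0]],
  ],
)

```text
time: 14.8
tool_pos: [0.4572, 0.0196, 0.0966]
eef_rot: [0.471, -0.466, -0.529, 0.531]
ft_force: [0.9, -0.4, -0.2]
opening: 0.391
```

```bash
python3 v.py p4; python3 st.py
```

```text
14.9 [0.4631 0.0132 0.0979] jaw deg 96.4 tooly [ 0.    -0.001 -1.   ] op 36.056035713606384 [ 0.3 -0.5  0.6]
```

View pics/p4.png

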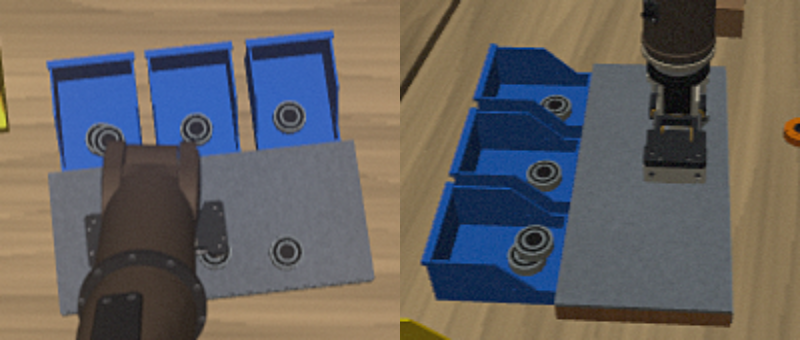

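The second bearing lies flat on the first in the left bin (right half, px (533,240)). Next is the near-middle one.

Call:
move_arm(
  steps=[
    [[-0.0116, -0.0208, 0, 0, 0, 0], [-0.0116, -0.0208, 0, 0, 0, 0], [-0.0116, -0.0208, 0, 0, 0, 0], [-0.0116, -0.0208, 0, 0, 0, 0], [0, 0, 0, 0, 0, 0], [0, 0, 0, 0, 0, 0], [0, 0, -0.02, 0, 0, 0], [0, 0, -0.02, 0, 0, 0]],
  ],
)

```text
time: 15.7
tool_pos: [0.4202, -0.0641, 0.057]
eef_rot: [-0.469, 0.47, 0.53, -0.528]
ft_force: [0.1, -0.7, -0.1]
opening: 0.39
```

Call:
move_arm(
  steps=[
    [[0, 0, -0.015, 0, 0, 0], [0, 0, -0.006, 0, 0, 0], [0.0135, 0.0019, 0, 0, 0, 0], [0.0135, 0.0019, 0, 0, 0, 0], [0.0135, 0.0019, 0, 0, 0, 0], [0.0135, 0.0019, 0, 0, 0, 0], [0.0135, 0.0019, 0, 0, 0, 0], [0.0135, 0.0019, 0, 0, 0, 0]],
  ],
)

```text
time: 16.5
tool_pos: [0.5019, -0.0531, 0.0368]
eef_rot: [-0.469, 0.47, 0.529, -0.528]
ft_force: [-1.1, 0.3, -0.1]
opening: 0.393
```

Call:
move_arm(
  steps=[
    [[0.0135, 0.0019, 0, 0, 0, 0], [0.0135, 0.0019, 0, 0, 0, 0], [0.0135, 0.0019, 0, 0, 0, 0], [0.0135, 0.0019, 0, 0, 0, 0], [0.0135, 0.0019, 0, 0, 0, 0], [0.0135, 0.0019, 0, 0, 0, 0], [0.0135, 0.0019, 0, 0, 0, 0], [0.0135, 0.0019, 0, 0, 0, 0]],
  ],
)

```text
time: 17.3
tool_pos: [0.6095, -0.0377, 0.0369]
eef_rot: [-0.469, 0.47, 0.529, -0.528]
ft_force: [-0.4, -0.6, 0.3]
opening: 0.392
```

Call:
move_arm(
  steps=[
    [[0.0135, 0.0019, 0, 0, 0, 0], [0.0135, 0.0019, 0, 0, 0, 0], [0.0135, 0.0019, 0, 0, 0, 0], [0.0135, 0.0019, 0, 0, 0, 0], [0, 0, 0, 0, 0, 0], [0, 0, 0.01, 0, 0, 0], [0, 0, 0.02, 0, 0, 0], [0, 0, 0.03, 0, 0, 0]],
  ],
)

```text
time: 18.1
tool_pos: [0.6599, -0.031, 0.0959]
eef_rot: [0.471, -0.469, -0.528, 0.529]
ft_force: [0.9, -0.1, 0.3]
opening: 0.393
```

Call:
move_arm(
  steps=[
    [[-0.03, -0.01, 0, 0, 0, 0], [-0.03, -0.01, 0, 0, 0, 0], [-0.03, -0.01, 0, 0, 0, 0], [-0.03, -0.01, 0, 0, 0, 0], [-0.03, -0.01, 0, 0, 0, 0], [-0.03, -0.01, 0, 0, 0, 0], [0, 0, 0, 0, 0, 0], [0, 0, 0, 0, 0, 0]],
  ],
)

```text
time: 18.9
tool_pos: [0.4814, -0.0912, 0.0968]
eef_rot: [-0.47, 0.47, 0.529, -0.528]
ft_force: [1.4, 1.4, -0.1]
opening: 0.391
```

```bash
python3 v.py p5; python3 st.py
```

```text
19.0 [ 0.4828 -0.0906  0.0965] jaw deg 96.7 tooly [ 0.002  0.    -1.   ] op 35.775822056217166 [-0.6  0.1 -0.3]
```

View pics/p5.png

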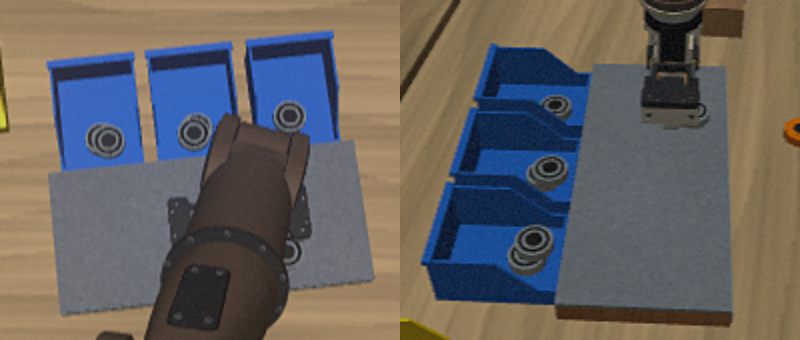

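Middle bin holds two (stacked at px (548,170)). Last is the near-right one.

Call:
move_arm(
  steps=[
    [[-0.0163, -0.0215, 0, 0, 0, 0], [-0.0163, -0.0215, 0, 0, 0, 0], [-0.0163, -0.0215, 0, 0, 0, 0], [-0.0163, -0.0215, 0, 0, 0, 0], [0, 0, 0, 0, 0, 0], [0, 0, 0, 0, 0, 0], [0, 0, -0.02, 0, 0, 0], [0, 0, -0.02, 0, 0, 0]],
  ],
)

```text
time: 19.8
tool_pos: [0.4186, -0.176, 0.0557]
eef_rot: [-0.469, 0.47, 0.53, -0.528]
ft_force: [-0.8, 0.7, -0.2]
opening: 0.394
```

Call:
move_arm(
  steps=[
    [[0, 0, -0.015, 0, 0, 0], [0, 0, -0.005, 0, 0, 0], [0.0145, -0.0006, 0, 0, 0, 0], [0.0145, -0.0006, 0, 0, 0, 0], [0.0145, -0.0006, 0, 0, 0, 0], [0.0145, -0.0006, 0, 0, 0, 0], [0.0145, -0.0006, 0, 0, 0, 0], [0.0145, -0.0006, 0, 0, 0, 0]],
  ],
)

```text
time: 20.6
tool_pos: [0.5049, -0.1797, 0.0361]
eef_rot: [-0.469, 0.469, 0.529, -0.529]
ft_force: [-0.9, 0.6, -0.4]
opening: 0.394
```

Call:
move_arm(
  steps=[
    [[0.0145, -0.0006, 0, 0, 0, 0], [0.0145, -0.0006, 0, 0, 0, 0], [0.0145, -0.0006, 0, 0, 0, 0], [0.0145, -0.0006, 0, 0, 0, 0], [0.0145, -0.0006, 0, 0, 0, 0], [0.0145, -0.0006, 0, 0, 0, 0], [0.0145, -0.0006, 0, 0, 0, 0], [0.0145, -0.0006, 0, 0, 0, 0]],
  ],
)

```text
time: 21.4
tool_pos: [0.6206, -0.1842, 0.0361]
eef_rot: [-0.47, 0.469, 0.529, -0.529]
ft_force: [-1.7, -0.6, -0.6]
opening: 0.391
```

Call:
move_arm(
  steps=[
    [[0.0145, -0.0006, 0, 0, 0, 0], [0.0145, -0.0006, 0, 0, 0, 0], [0.0145, -0.0006, 0, 0, 0, 0], [0.0145, -0.0006, 0, 0, 0, 0], [0, 0, 0, 0, 0, 0], [0, 0, 0.01, 0, 0, 0], [0, 0, 0.02, 0, 0, 0], [0, 0, 0.03, 0, 0, 0]],
  ],
)

```text
time: 22.2
tool_pos: [0.6756, -0.1872, 0.0955]
eef_rot: [0.471, -0.469, -0.528, 0.529]
ft_force: [0.1, -0.1, 1.0]
opening: 0.394
```

Call:
move_arm(
  steps=[
    [[-0.035, 0.01, 0.01, 0, 0, 0], [-0.035, 0.01, 0.01, 0, 0, 0], [-0.035, 0.01, 0.01, 0, 0, 0], [-0.035, 0.01, 0.01, 0, 0, 0], [-0.035, 0.01, 0.01, 0, 0, 0], [-0.035, 0.01, 0.01, 0, 0, 0], [0, 0, 0, 0, 0, 0], [0, 0, 0, 0, 0, 0]],
  ],
)

```text
time: 23.0
tool_pos: [0.4672, -0.1275, 0.1569]
eef_rot: [-0.469, 0.47, 0.529, -0.528]
ft_force: [0.8, -0.9, 0.1]
opening: 0.393
```

```bash
python3 - <<'E'
from h import *
a,da=capture('top');b=capture('side')[0]
cv2.imwrite('pics/p6.png',np.hstack([cv2.resize(a[75:245,170:370],(400,340)),cv2.resize(b[110:275,140:340],(400,340))]))
c=get_calibration('top');K=c['mtx'];T=c['extrinsics']
v,u=np.mgrid[80:165,190:345];d=da[80:165,190:345]
P=np.stack([(u-K[0,2])/K[0,0]*d,-(v-K[1,2])/K[1,1]*d,-d],-1)@T[:3,:3].T+T[:3,3]
g=cv2.cvtColor(a,cv2.COLOR_BGR2HSV)[80:165,190:345,1]<70
ex=np.array([.993,.118]);q=P[...,:2]-[.59496,-.04588];x=q@ex;y=q@[-.118,.993]
for yc in (.154,.002,-.154):
    m=g&(d>0)&(x>.026)&(x<.13)&(abs(y-yc)<.05)
    print(yc,m.sum(),'xy',x[m].mean().round(3)-.018,y[m].mean().round(3),'z top pct',np.percentile(P[...,2][m],[5,50,95]).round(3))
E
python3 st.py
```

```text
0.154 261 xy 0.045 0.146 z top pct [0.014 0.032 0.038]
0.002 230 xy 0.043 0.005 z top pct [0.019 0.033 0.039]
-0.154 97 xy 0.059 -0.151 z top pct [0.021 0.033 0.039]
23.1 [ 0.4683 -0.1279  0.1562] jaw deg 96.7 tooly [ 0.001 -0.    -1.   ] op 36.207628742492574 [ 0.2 -0.   0.3]
```

View pics/p6.png

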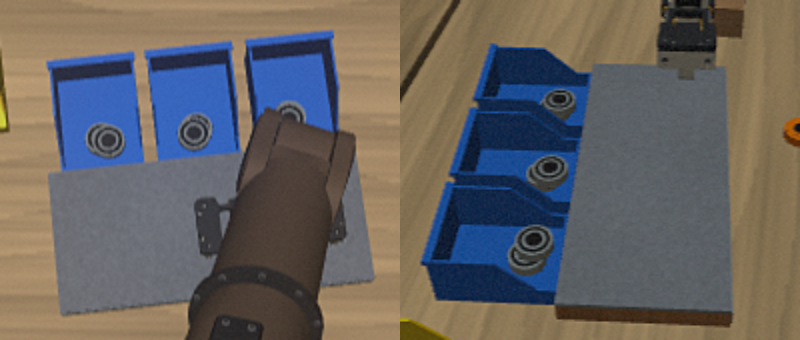

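All three bins hold two flat, stacked bearings (top faces about 33 mm, so the upper centres are at about 25 mm), and the deck is empty. The arm is clear.

```bash
python3 -c "
from bench import order
print(order.close_job())"
```

```text
the job is handed in; nothing more can be done
None
```

All six bearings are in the blue bins, two in each. I pushed the far row in first (left, middle, right), then the near row in the same order. I used the half-open fingers as a cradle and never lifted a bearing. It took about 23 s of the 64 s allowed.

**First round:** the picture after the third push showed one bearing in each bin and all three near-row bearings still on the deck.

**Final pictures and depth:**
- The deck is empty and the second bearing lies flat on the first in every bin. The upper centres are at about 25 mm, under the 36 mm limit.
- The bearings' measured centres are about 43 to 59 mm beyond the deck's edge, well within 78 mm of each bin's middle point. The arm partly hid the right bin from the top camera, so its figure is less exact, but the side view agreed.
- The arm was clear of everything, and the tool forces I read stayed below about 7 N.

I kept the arm away from the oil can, carton and wrench, but did not measure their positions again at the end. No check failed or disagreed.

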